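# Put the stacked hole saws back in their holders

### The job

After the drilling demonstration the four hole saws stand stacked on the table, the largest at the bottom. Take the stack apart from the top, one saw at a time, and set each saw upright, teeth down as it stands, flat in the round recess of the wooden holder that matches its size before taking the next. Do not let any saw topple, and leave the battery pack and the timber offcut where they are.

Things in the scene. Friction and masses are not known exactly. Their poses are not given: they have to be found in the camera images.
- saw64_center (a point): Hole saw of 64 mm diameter: an upright grey-painted round drum, 48 mm tall, teeth down, bright steel flat top; it starts as the bottom of the stack of four, one standing flat on another, concentric within 2 mm. The point is on its axis half-way up, 24 mm above its underside; z is its axis, up.
- saw50_center (a point): Hole saw of 50 mm diameter: an upright grey-painted round drum, 48 mm tall, teeth down, bright steel flat top; it starts as the second from the bottom of the stack of four, one standing flat on another, concentric within 2 mm. The point is on its axis half-way up, 24 mm above its underside; z is its axis, up.
- saw38_center (a point): Hole saw of 38 mm diameter: an upright grey-painted round drum, 48 mm tall, teeth down, bright steel flat top; it starts as the third from the bottom of the stack of four, one standing flat on another, concentric within 2 mm. The point is on its axis half-way up, 24 mm above its underside; z is its axis, up.
- saw27_center (a point): Hole saw of 27 mm diameter: an upright grey-painted round drum, 48 mm tall, teeth down, bright steel flat top; it starts as the top of the stack of four, one standing flat on another, concentric within 2 mm. The point is on its axis half-way up, 24 mm above its underside; z is its axis, up.
- holder64_recess (a point): Holder for the 64 mm hole saw: a fixed plywood block 100 x 100 mm, 18 mm thick, lying on the table, with one round flat-bottomed recess 80 mm in diameter (the saw plus 8 mm all round) and 4 mm deep in the middle of its top, its floor lined with thin black rubber. The four blocks differ only in their recess. The point is the centre of the recess floor, 14 mm above the table; z up, x and y along the block's sides.
- holder50_recess (a point): Holder for the 50 mm hole saw: a fixed plywood block 100 x 100 mm, 18 mm thick, lying on the table, with one round flat-bottomed recess 66 mm in diameter (the saw plus 8 mm all round) and 4 mm deep in the middle of its top, its floor lined with thin black rubber. The four blocks differ only in their recess. The point is the centre of the recess floor, 14 mm above the table; z up, x and y along the block's sides.
- holder38_recess (a point): Holder for the 38 mm hole saw: a fixed plywood block 100 x 100 mm, 18 mm thick, lying on the table, with one round flat-bottomed recess 54 mm in diameter (the saw plus 8 mm all round) and 4 mm deep in the middle of its top, its floor lined with thin black rubber. The four blocks differ only in their recess. The point is the centre of the recess floor, 14 mm above the table; z up, x and y along the block's sides.
- holder27_recess (a point): Holder for the 27 mm hole saw: a fixed plywood block 100 x 100 mm, 18 mm thick, lying on the table, with one round flat-bottomed recess 43 mm in diameter (the saw plus 8 mm all round) and 4 mm deep in the middle of its top, its floor lined with thin black rubber. The four blocks differ only in their recess. The point is the centre of the recess floor, 14 mm above the table; z up, x and y along the block's sides.
- battery: Black and grey tool battery pack 75 x 115 mm, 64 mm tall, standing on the table to the robot's left of the work; to be left where it is. Origin at the centre of its underside, y along its length.
- timber: Plain softwood offcut 45 x 140 mm, 90 mm tall, standing on the table to the robot's right of the work; to be left where it is. Origin at the centre of its underside, y along its length.

How it is judged:
On the way, in this order (a step that is already met when the one before it is completed fails the run):
1. the 27 mm saw sits in its own holder, released (horizontal distance between saw27_center and holder27_recess below 0.0105 m and z of saw27_center in the frame of holder27_recess between 0.022 and 0.0255 m and angle between saw27_center's own z axis and vertical below 0.04 rad and contact force between saw27 and the fingers below 0.05 N and linear speed of saw27 below 0.02 m/s), for 0.2 s.
2. the 38 mm saw sits in its own holder, released (horizontal distance between saw38_center and holder38_recess below 0.0105 m and z of saw38_center in the frame of holder38_recess between 0.022 and 0.0255 m and angle between saw38_center's own z axis and vertical below 0.04 rad and contact force between saw38 and the fingers below 0.05 N and linear speed of saw38 below 0.02 m/s), for 0.2 s.
3. the 50 mm saw sits in its own holder, released (horizontal distance between saw50_center and holder50_recess below 0.0105 m and z of saw50_center in the frame of holder50_recess between 0.022 and 0.0255 m and angle between saw50_center's own z axis and vertical below 0.04 rad and contact force between saw50 and the fingers below 0.05 N and linear speed of saw50 below 0.02 m/s), for 0.2 s.
4. the 64 mm saw sits in its own holder, released (horizontal distance between saw64_center and holder64_recess below 0.0105 m and z of saw64_center in the frame of holder64_recess between 0.022 and 0.0255 m and angle between saw64_center's own z axis and vertical below 0.04 rad and contact force between saw64 and the fingers below 0.05 N and linear speed of saw64 below 0.02 m/s), for 0.2 s.
At the end, for the whole second after the job is handed in: Each of the four saws stands upright (within 0.04 rad) on the floor of the recess of its own holder, its axis within 10.5 mm of the recess centre, released and at rest (all of step 1 and all of step 2 and all of step 3 and all of step 4); the robot touches nothing.
It fails at once if a saw topples (tilts by more than 0.6 rad) (angle between any of saw64_center, saw50_center, saw38_center, saw27_center's own z axis and vertical above 0.6 rad).
It fails at once if the battery pack is moved by more than 20 mm (distance of battery from where it was at the start of the episode above 0.02 m).
It fails at once if the timber offcut is moved by more than 20 mm (distance of timber from where it was at the start of the episode above 0.02 m).
It also fails if it takes over 115 s, if anything falls off the work surface, if the arm or the gripper's body presses on something with over 40 N, if the wrist force passes 120 N, or if a joint passes its speed limit or range.

### The arm

A 7-joint arm with a two-finger parallel gripper is mounted at the origin on the work surface. World frame = base frame: x ahead of the robot, y to its left, z up, the work surface at z = 0. Lengths are in m, angles in rad, forces in N, time in s.
With the tool pointing down it reaches from about 0.4 to 0.9 m from the base axis. Payload 5.5 kg.
Tool frame: the origin (TCP) lies where the fingers leave the gripper's body, on its centre line; the fingertips stand 73 mm ahead of it and the grasp point (between the pads) lies 54 mm ahead of it; z points along the fingers, x is the direction in which the jaws open and shut, and the axes are right-handed (so a half turn about z gives the same grasp; the last joint's range is limited). The gripper opens to 85 mm and grips with 20 to 120 N. Pads are 22 mm wide; open, the fingers measure 114 mm over their backs; the gripper's body (76 mm by 85 mm) begins 54 mm behind the grasp point. The pads swing forward as they close: fully open they stand 13 mm farther back than shut.
Start: joints at [1.602, 0.501, -0.427, 1.55, 0.221, 1.138, -0.21], TCP at [0.149, -0.633, 0.304] pointing down, gripper open.
Joint ranges: [-2.88, 2.88], [-0.31, 2.03], [-1.54, 1.56], [0.2, 2.42], [-1.41, 4.55], [0.19, 2.02], [-2.57, 2.57]. Speed limits (rad/s): [2.57, 2.57, 3.14, 3.14, 3.14, 3.14, 3.14].

### API

Orientations are given as a rotation vector (axis times angle).
In Python, from plant import sensors, cams, bot, look_for, silhouettes gives the robot as it stands. The module is installed in compiled form; this text tells all that it offers.
- The arm moves only by the shell command python3 -m jog 'ROWS' [OPENING] [FORCE]. ROWS is JSON, a list that holds one entry, the list of rows, each a list of 4 numbers: the shift along the tool's x, y, z in mm, then the turn about the tool's z in degrees. A call has 1 to 20 rows; each row shifts and turns the commanded pose from where the row before left it, along the tool's axes as they then stand; what a row does not reach is not made up. A row lasts 1/8 s, in which the tool goes at most 62.5 mm and 10.7 degrees, less where a joint would pass 70% of its speed; a pose out of reach is approached as far as the arm can. A call with a gripper value outside its range is refused whole. OPENING is the gripper's target within -1 to 1 (shut at 1, half-way at 0, fully open at -1), set as the call begins (- or left out, the last holds). The fingers move at their own pace and stop on an object; FORCE is the grip in N (left out, the last holds). Time passes only in rows, so rows that do not move let the fingers close. It gives the time, the measured TCP pose, the force and the opening at its end, in the units of the state.
- sensors.observe(): the state, without advancing time (a new reading comes with each control period).
- cams.snapshot(name): name is "side" or "top"; returns a dict with "frame" (480x640x3 uint8, blue, green, red), "range_z" (480x640 float32, m along the optical axis (not along the pixel's ray), 0 where there is no reading), "camera_matrix" (3x3 intrinsics, pixels), "distortion" ([k1, k2, p1, p2, k3] as OpenCV has them; the pictures are not rectified), "camera_from_world" (4x4, takes a point from world to camera coordinates). Camera axes: x right, y down, z forward; pixel columns grow to the right and rows downward; lengths in m; the calibration is good to about 2 mm. A picture is of the moment at which its call begins.
- bot.hand_in(): hands the job in, once; it reports no verdict.
Trained networks look in a picture, given as the dict that the camera call returned (one of the last four; its "shot" number tells which), for a name from the list of things; names that differ only in an ending like _2 or _b are one class to them, and where a whole thing is asked for, a point or a joint stands for the part that bears it (a point fixed in the world has none). Each returns a list of dicts, best first, with "p" (0 to 1); they miss things now and then, are a little off and sometimes report something else, mostly with a low value. They report only what shows in the picture. A call takes as long as a camera call.
- look_for(picture, query): "point" ([x, y, z] in m, in world coordinates, good to about 4 mm: the middle of the surface that is visible of it).
- silhouettes(picture, query): "pixels" (480x640 bool, what is visible of it).
The state is a dict: "clock": time; "joint_positions": joint angles; "joint_vel": joint speeds; "tau": joint torques, N m; "tcp_pos": TCP position; "orientation": TCP orientation; "contact_force": force on the tool from outside, world axes, zero at the start; "torque": the same for the moment, N m; "width": opening from 0.0 (shut) to 1.0 (fully open).
Only numpy, scipy, OpenCV 4.12 (cv2) and the standard library are available. Lean on these libraries where they do the work, as an engineer would, in place of code of your own. Each camera call takes 0.05 s, during which the arm holds its last target. There are 200 camera calls.

## Working session

There is one attempt and no reset: what is moved stays moved. The work goes in short steps, Python scripts to look and compute and a shell command to move; the robot and the scene stay as the last step left them, time stands still between calls to the robot, and variables do not carry over. Pictures are saved under pics/ and viewed, about 12 in all and at most 16, crops included, and the job is handed in when it is done.

```bash
mkdir -p pics
cat > h.py <<'E'
import numpy as np, cv2
from plant import sensors, cams, bot, look_for, silhouettes
def cloud(s):
    K=np.array(s["camera_matrix"]);D=np.array(s["distortion"],float)
    v,u=np.mgrid[0:480,0:640]
    n=cv2.undistortPoints(np.stack([u,v],-1).reshape(-1,1,2).astype(float),K,D).reshape(480,640,2)
    z=s["range_z"]; T=np.linalg.inv(np.array(s["camera_from_world"]))
    P=np.dstack([n[...,0]*z,n[...,1]*z,z,np.ones_like(z)])@T.T
    P=P[...,:3]; P[z==0]=np.nan
    return P
E
python3 - <<'E'
from h import *
st=sensors.observe(); print({k:np.round(st[k],3) for k in("clock","tcp_pos","orientation","width","contact_force")})
for c in("top","side"):
    s=cams.snapshot(c); cv2.imwrite(f"pics/{c}0.png",s["frame"])
    print(c,np.round(np.linalg.inv(s["camera_from_world"])[:3,3],2))
    for q in["saw64_center","saw50_center","saw38_center","saw27_center","holder64_recess","holder50_recess","holder38_recess","holder27_recess","battery","timber"]:
        print(q,[(round(d["p"],2),np.round(d["point"],3).tolist()) for d in look_for(s,q)[:3]])
E
```

```text
{'clock': np.float64(0.0), 'tcp_pos': array([ 0.149, -0.632,  0.303]), 'orientation': array([-2.462e+00,  1.949e+00,  2.000e-03]), 'width': np.float64(1.001), 'contact_force': array([ 0.485,  0.058, -0.301])}
top [0.43 0.   1.26]
saw64_center [(0.72, [0.706, -0.359, 0.09]), (0.53, [0.483, -0.176, 0.045])]
saw50_center [(0.74, [0.656, 0.392, 0.059]), (0.63, [0.471, -0.174, 0.098])]
saw38_center []
saw27_center [(0.59, [0.484, -0.196, 0.198])]
holder64_recess [(0.97, [0.484, 0.21, 0.016]), (0.27, [0.484, 0.021, 0.012])]
holder50_recess [(0.73, [0.65, -0.111, 0.017])]
holder38_recess [(0.64, [0.486, 0.02, 0.015])]
holder27_recess [(0.6, [0.646, 0.108, 0.015])]
battery [(0.82, [0.659, 0.392, 0.06])]
timber [(0.7, [0.706, -0.361, 0.088])]
side [ 0.24 -0.62  1.  ]
saw64_center [(0.95, [0.472, -0.217, 0.038])]
saw50_center [(0.73, [0.469, -0.213, 0.083])]
saw38_center [(0.58, [0.474, -0.208, 0.133])]
saw27_center [(0.58, [0.478, -0.207, 0.188])]
holder64_recess [(0.94, [0.482, 0.204, 0.014])]
holder50_recess [(0.56, [0.651, -0.118, 0.021]), (0.3, [0.702, -0.38, 0.087])]
holder38_recess [(0.69, [0.483, 0.014, 0.019])]
holder27_recess [(0.56, [0.642, 0.106, 0.019])]
battery [(0.67, [0.655, 0.372, 0.051])]
timber [(0.72, [0.702, -0.384, 0.09])]
```

View pics/top0.png

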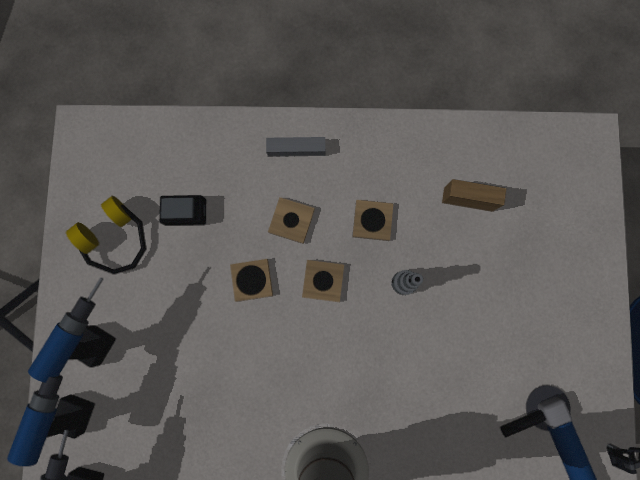

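View pics/side0.png

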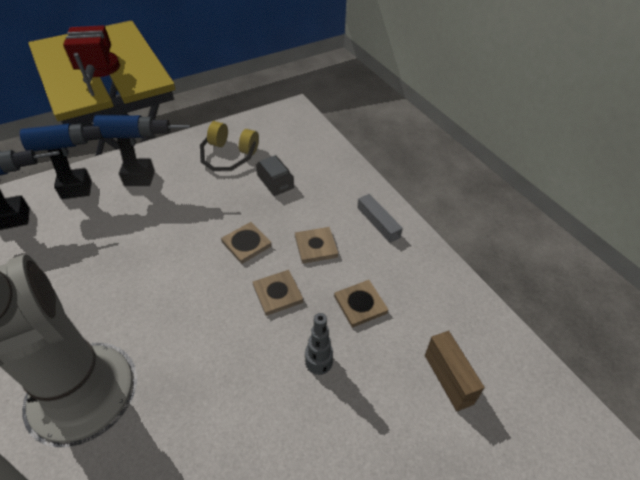

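```bash
cat >> h.py <<'E'
def circ(P,zlo,zhi,c,R):
    "robust circle of radius R fitted to outline of points in height band near c"
    m=(P[...,2]>zlo)&(P[...,2]<zhi)&(np.hypot(P[...,0]-c[0],P[...,1]-c[1])<R*1.6)
    q=P[m][:,:2]
    if len(q)<5: return None
    (x,y),r=cv2.minEnclosingCircle(q.astype(np.float32))
    return np.round([x,y,r,*q.mean(0),np.median(P[m][:,2]),len(q)],4).tolist()
E
python3 - <<'E'
from h import *
from scipy.optimize import least_squares
s=cams.snapshot("top");P=cloud(s)
g=cv2.cvtColor(s["frame"],cv2.COLOR_BGR2GRAY)
for n,c,R in(("64",(.484,.208),.04),("50",(.65,-.114),.033),("38",(.485,.017),.027),("27",(.645,.107),.0215)):
    d=np.hypot(P[...,0]-c[0],P[...,1]-c[1]); m=(d<R*1.5)&(g<70)
    q=P[m]; (x,y),r=cv2.minEnclosingCircle(q[:,:2].astype(np.float32))
    blk=(np.abs(P[...,0]-c[0])<.07)&(np.abs(P[...,1]-c[1])<.07)&(P[...,2]>.011)&(P[...,2]<.03)
    rect=cv2.minAreaRect(P[blk][:,:2].astype(np.float32))
    print(n,m.sum(),q.mean(0).round(4),np.round([x,y,r],4),"block",np.round(rect[0],4),np.round(rect[1],4),round(rect[2],1),P[blk].mean(0).round(4))
# stack tops
for n,z,R in((27,.192,.0135),(38,.144,.019),(50,.096,.025),(64,.048,.032)):
    print(n,circ(P,z-.006,z+.006,(.484,-.2),R*1.5))
P2=cloud(cams.snapshot("side"))
for n,z,R in((27,.192,.0135),(38,.144,.019),(50,.096,.025),(64,.048,.032)):
    print(n,circ(P2,z-.004,z+.006,(.484,-.2),R*1.5))
E
```

```text
64 812 [0.4843 0.2045 0.0128] [0.4858 0.198  0.0521] block [0.4831 0.2096] [0.1007 0.101 ] 9.9 [0.4827 0.2098 0.0161]
50 492 [ 0.6515 -0.112   0.0145] [ 0.6433 -0.111   0.0418] block [ 0.6517 -0.112 ] [0.1002 0.1009] 85.2 [ 0.6514 -0.1121  0.0168]
38 344 [0.4858 0.0182 0.0144] [0.4857 0.0187 0.0281] block [0.4854 0.0182] [0.1002 0.1001] 83.9 [0.4851 0.0182 0.0171]
27 208 [0.6475 0.1084 0.0139] [0.647  0.108  0.0224] block [0.6468 0.1078] [0.1005 0.1011] 73.8 [0.6463 0.1076 0.0174]
27 [0.4854, -0.198, 0.0134, 0.4851, -0.1976, 0.192, 111.0]
38 [0.4855, -0.1976, 0.0189, 0.4839, -0.1904, 0.1442, 77.0]
50 [0.4842, -0.1962, 0.0245, 0.4801, -0.1867, 0.0961, 101.0]
64 [0.4848, -0.1952, 0.0319, 0.483, -0.1827, 0.048, 142.0]
27 [0.4845, -0.1962, 0.0137, 0.4847, -0.1968, 0.1913, 129.0]
38 [0.4839, -0.1961, 0.0195, 0.4814, -0.203, 0.1437, 106.0]
50 [0.4838, -0.1955, 0.0251, 0.4781, -0.2035, 0.0958, 138.0]
64 [0.4845, -0.1939, 0.0321, 0.4767, -0.2054, 0.0477, 180.0]
```

The pictures show the four blocks with black recesses (top view: 64 at ~(252,280), 38 at (324,280), 27 at (292,220), 50 at (373,220)) and the stack at (405,281). This agrees with the networks and the depth: the blocks fit at 100 mm square and the stack tops at 48/96/144/192 mm. First I turn the jaws along world x, then travel.

```bash
python3 -m jog '[[[0,0,-5,-9.6],[0,0,-5,-9.6],[0,0,-5,-9.6],[0,0,-5,-9.6],[0,0,-5,-9.6],[0,0,-5,-9.6],[0,0,-5,-9.6],[0,0,-5,-9.6],[0,0,0,0]]]' -1 60
python3 -c "
from h import *
s=sensors.observe();print(cv2.Rodrigues(np.array(s['orientation']))[0].round(3),np.round(s['joint_positions'],2))"
python3 -m jog '[[[30,-38,0,0],[30,-38,0,0],[30,-38,0,0],[30,-38,0,0],[30,-38,0,0],[30,-38,0,0],[30,-38,0,0],[30,-38,0,0],[30,-38,0,0],[30,-38,0,0],[0,0,0,0],[0,0,0,0]]]'
cat >> h.py <<'E'
def go(x,y,z):
    s=sensors.observe();R=cv2.Rodrigues(np.array(s['orientation']))[0]
    print("t",round(s['clock'],1),"tool shift mm",(R.T@(np.array([x,y,z])-s['tcp_pos'])*1000).round(1),"yaw err",round(np.degrees(np.arctan2(R[1,0],R[0,0])),2),"w",round(s['width'],3),"tcp",np.round(s['tcp_pos'],4),"q",np.round(s['joint_positions'],2))
E
python3 -c "
from h import *
go(.485,-.197,.192-.014+.054)"
```

```text
clock: 2.33
tcp_pos: [0.1493, -0.6328, 0.3442]
orientation: [3.141, -0.0, 0.001]
contact_force: [-0.4, 0.3, -0.5]
width: 0.998
[[ 1.    -0.     0.001]
 [-0.    -1.    -0.001]
 [ 0.001  0.001 -1.   ]] [ 1.79  0.53 -0.72  1.5   0.36  1.25  1.03]
clock: 3.82
tcp_pos: [0.4485, -0.2525, 0.3437]
orientation: [3.141, -0.001, -0.001]
contact_force: [0.6, -0.9, -0.2]
width: 1.003
t 3.8 tool shift mm [ 36.6 -55.6 111.6] yaw err -0.03 w 1.003 tcp [ 0.4485 -0.2525  0.3437] q [ 1.24  0.3  -0.93  1.83  0.27  1.14  0.22]
```

```bash
python3 -m jog '[[[9.2,-13.9,0,0],[9.1,-13.9,0,0],[9.1,-13.9,0,0],[9.2,-13.9,0,0],[0,0,0,0],[0,0,20,0],[0,0,25,0],[0,0,25,0],[0,0,20,0],[0,0,12,0],[0,0,7,0],[0,0,3,0],[0,0,0,0],[0,0,0,0]]]'
python3 - <<'E'
from h import *
go(.485,-.197,.232)
s=cams.snapshot("side");cv2.imwrite("pics/s1.png",cv2.resize(s["frame"][230:400,220:420],None,fx=3.5,fy=3.5,interpolation=2))
E
```

```text
clock: 5.58
tcp_pos: [0.4856, -0.1966, 0.2324]
orientation: [3.141, 0.002, 0.001]
contact_force: [0.7, 1.0, 0.4]
width: 1.001
t 5.6 tool shift mm [-0.6  0.4  0.4] yaw err 0.08 w 1.001 tcp [ 0.4856 -0.1966  0.2324] q [ 1.03  0.47 -0.86  1.92  0.44  0.95 -0.05]
```

View pics/s1.png

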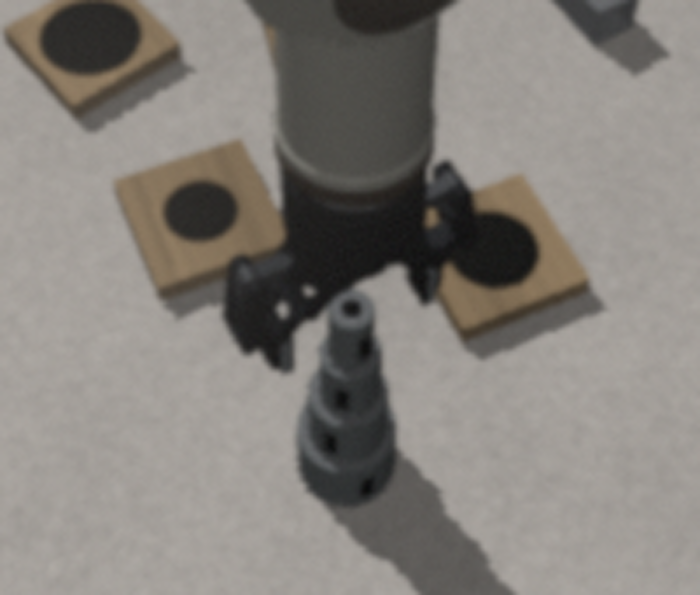

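The open fingers straddle the top saw (crop ~(350,330)), with the tips about mid-height on it. I close in two stages.

```bash
python3 -m jog '[[[0,0,0,0],[0,0,0,0],[0,0,0,0],[0,0,0,0],[0,0,0,0],[0,0,0,0],[0,0,0,0],[0,0,0,0]]]' 0.2 30
python3 -m jog '[[[0,0,0,0],[0,0,0,0],[0,0,0,0],[0,0,0,0],[0,0,0,0],[0,0,0,0]]]' 0.7 40
python3 - <<'E'
from h import *
s=cams.snapshot("side");cv2.imwrite("pics/s2.png",cv2.resize(s["frame"][270:390,260:400],None,fx=5,fy=5,interpolation=2))
E
```

```text
clock: 6.62
tcp_pos: [0.4853, -0.1965, 0.2319]
orientation: [3.142, 0.002, 0.0]
contact_force: [1.2, -0.3, 0.2]
width: 0.398
clock: 7.38
tcp_pos: [0.4855, -0.1965, 0.2321]
orientation: [3.141, 0.002, 0.001]
contact_force: [0.8, -0.7, 2.8]
width: 0.303
```

View pics/s2.png

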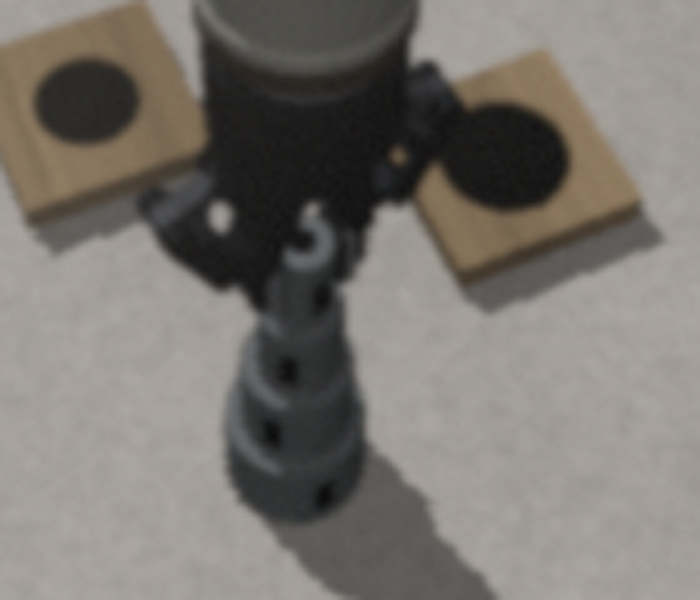

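Width 0.30 ≈ 26 mm, so the 27 mm saw is held. Lift and carry it.

```bash
python3 -m jog '[[[0,0,-3,0],[0,0,-7,0],[0,0,-15,0],[0,0,-20,0],[0,0,-20,0],[0,0,-10,0],[0,0,-5,0],[0,0,0,0],[5,-10,0,0],[10,-20,0,0],[18,-34,0,0],[24,-44,0,0],[24,-44,0,0],[24,-44,0,0],[24,-44,0,0],[18,-34,0,0],[10,-20,0,0],[5,-10,0,0],[0,0,0,0],[0,0,0,0]]]'
python3 - <<'E'
from h import *
go(.6468,.1078,.103)
s=cams.snapshot("side");P=cloud(s)
for n,z,R in((38,.144,.019),(50,.096,.025),(64,.048,.032)): print(n,circ(P,z-.004,z+.006,(.485,-.197),R*1.5))
q=silhouettes(s,"saw27_center")
for d in q[:2]:
    p=P[d["pixels"]]; print(d["p"],len(p),np.nanpercentile(p,[2,50,98],axis=0).round(3).tolist())
E
```

```text
clock: 9.93
tcp_pos: [0.6467, 0.1064, 0.3116]
orientation: [3.141, 0.0, -0.001]
contact_force: [-0.6, -1.0, -1.1]
width: 0.303
t 9.9 tool shift mm [ 2.000e-01 -1.600e+00  2.086e+02] yaw err 0.0 w 0.303 tcp [0.6467 0.1064 0.3116] q [ 0.38  0.62 -0.87  1.52  0.49  1.24 -0.57]
38 [0.4854, -0.1958, 0.0196, 0.4848, -0.1963, 0.1433, 234.0]
50 [0.4844, -0.1945, 0.025, 0.4773, -0.2034, 0.0956, 141.0]
64 [0.484, -0.1943, 0.0319, 0.4767, -0.2062, 0.0478, 185.0]
0.58 159 [[0.634, 0.092, 0.225], [0.644, 0.097, 0.258], [0.656, 0.114, 0.272]]
```

```bash
python3 -m jog '[[[0,-1.5,15,0],[0,0,30,0],[0,0,35,0],[0,0,35,0],[0,0,30,0],[0,0,20,0],[0,0,15,0],[0,0,10,0],[0,0,6,0],[0,0,4,0],[0,0,3,0],[0,0,2,0],[0,0,1,0],[0,0,1,0],[0,0,1,0],[0,0,0,0],[0,0,0,0]]]'
```

```text
clock: 12.15
tcp_pos: [0.6469, 0.1092, 0.1039]
orientation: [-3.142, -0.002, -0.0]
contact_force: [-0.1, -0.0, -1.1]
width: 0.304
```

```bash
python3 -m jog '[[[0,0,1,0],[0,0,0.5,0],[0,0,0,0],[0,0,0,0]]]'
python3 -m jog '[[[0,0,0,0],[0,0,0,0],[0,0,0,0],[0,0,0,0],[0,0,0,0],[0,0,0,0]]]' 0 
python3 -m jog '[[[0,0,0,0],[0,0,-10,0],[0,0,-20,0],[0,0,-30,0],[0,0,-30,0],[0,0,-30,0],[0,0,-30,0],[-10,20,-20,0],[-20,40,0,0],[-20,40,0,0],[-20,40,0,0],[-20,40,0,0],[-20,40,0,0],[-20,40,0,0],[-10,20,0,0],[0,0,0,0],[0,0,0,0]]]' -1
python3 - <<'E'
from h import *
go(.4845,-.197,.144-.014+.054)
P=cloud(cams.snapshot("top"))
for n,z,c,R in((27,.062,(.647,.108),.0135),(38,.144,(.485,-.197),.019)): print(n,circ(P,z-.006,z+.006,c,R*1.5))
P=cloud(cams.snapshot("side"))
for n,z,c,R in((27,.062,(.647,.108),.0135),(38,.144,(.485,-.197),.019)): print(n,circ(P,z-.006,z+.006,c,R*1.5))
E
```

```text
clock: 12.65
tcp_pos: [0.6469, 0.1092, 0.1024]
orientation: [-3.142, -0.002, -0.0]
contact_force: [-0.3, -1.1, -1.7]
width: 0.302
clock: 13.4
tcp_pos: [0.6469, 0.1092, 0.1024]
orientation: [-3.142, -0.002, -0.0]
contact_force: [-0.6, -0.1, 0.7]
width: 0.501
clock: 15.52
tcp_pos: [0.508, -0.1698, 0.2734]
orientation: [3.141, 0.004, 0.003]
contact_force: [-0.0, 0.7, 0.5]
width: 0.998
t 15.5 tool shift mm [-23.7  27.2  89.4] yaw err 0.15 w 0.998 tcp [ 0.508  -0.1698  0.2734] q [ 1.01  0.45 -0.92  1.86  0.41  1.04 -0.08]
27 [0.6468, 0.1074, 0.0136, 0.6468, 0.1074, 0.0617, 85.0]
38 None
27 None
38 [0.4836, -0.1952, 0.0203, 0.4842, -0.1969, 0.1435, 247.0]
```

Saw 27 is seated (top at 61.7 mm, expected 62, and within 1 mm of centre). Next is saw 38.

```bash
python3 -m jog '[[[-12,13,0,0],[-12,13.5,0,0],[0,0,0,0],[0,0,20,0],[0,0,25,0],[0,0,20,0],[0,0,12,0],[0,0,8,0],[0,0,4,0],[0,0,2,0],[0,0,0,0],[0,0,0,0]]]'
python3 -m jog '[[[0,0,0,0],[0,0,0,0],[0,0,0,0],[0,0,0,0],[0,0,0,0],[0,0,0,0],[0,0,0,0],[0,0,0,0]]]' 0 30
python3 -m jog '[[[0,0,0,0],[0,0,0,0],[0,0,0,0],[0,0,0,0],[0,0,0,0],[0,0,0,0]]]' 0.5 50
```

```text
clock: 17.12
tcp_pos: [0.4835, -0.1977, 0.1818]
orientation: [3.141, 0.002, 0.001]
contact_force: [-0.2, 0.1, 0.2]
width: 0.999
clock: 18.12
tcp_pos: [0.4834, -0.1975, 0.1814]
orientation: [3.142, 0.002, 0.0]
contact_force: [0.3, 0.1, 0.2]
width: 0.499
clock: 18.88
tcp_pos: [0.4836, -0.1975, 0.1816]
orientation: [3.141, 0.002, 0.001]
contact_force: [1.7, 0.5, 4.1]
width: 0.429
```

```bash
python3 -m jog '[[[0,0,-3,0],[0,0,-7,0],[0,0,-15,0],[0,0,-20,0],[0,0,-10,0],[0,0,-5,0],[0,0,0,0],[0,-10,0,0],[0,-20,0,0],[0,-35,0,0],[1,-43,0,0],[1,-43,0,0],[0,-35,0,0],[0,-20,0,0],[0,-10,0,0],[0,0,0,0],[0,0,0,0]]]'
python3 - <<'E'
from h import *
go(.4854,.0182,.0856+.014+.001)
s=cams.snapshot("side");P=cloud(s)
for n,z,R in((50,.096,.025),(64,.048,.032)): print(n,circ(P,z-.004,z+.006,(.485,-.197),R*1.5))
for d in silhouettes(s,"saw38_center")[:2]:
    p=P[d["pixels"]]; print(d["p"],len(p),np.nanpercentile(p,[2,50,98],axis=0).round(3).tolist())
E
```

```text
clock: 21.0
tcp_pos: [0.4849, 0.0177, 0.2412]
orientation: [3.141, 0.001, -0.001]
contact_force: [0.3, -0.7, -1.7]
width: 0.432
t 21.0 tool shift mm [  0.5  -0.6 140.6] yaw err 0.02 w 0.432 tcp [0.4849 0.0177 0.2412] q [ 0.71  0.41 -0.96  2.    0.42  0.94 -0.47]
50 [0.4847, -0.1944, 0.0253, 0.4842, -0.1953, 0.0954, 379.0]
64 [0.4848, -0.1941, 0.0324, 0.4763, -0.2058, 0.0476, 187.0]
0.76 348 [[0.468, -0.0, 0.154], [0.484, 0.007, 0.194], [0.504, 0.037, 0.206]]
```

```bash
python3 -m jog '[[[0,0,15,0],[0,0,25,0],[0,0,30,0],[0,0,25,0],[0,0,17,0],[0,0,11,0],[0,0,6,0],[0,0,4,0],[0,0,3,0],[0,0,2,0],[0,0,1,0],[0,0,1,0],[0,0,1,0],[0,0,0,0],[0,0,0,0]]]'
python3 -m jog '[[[0,0,0.5,0],[0,0,0,0],[0,0,0,0]]]'
```

```text
clock: 22.98
tcp_pos: [0.485, 0.0185, 0.1004]
orientation: [-3.142, -0.002, -0.0]
contact_force: [0.3, 0.7, -2.4]
width: 0.431
clock: 23.35
tcp_pos: [0.485, 0.0185, 0.0999]
orientation: [3.142, 0.002, -0.0]
contact_force: [0.7, -0.1, -1.6]
width: 0.431
```

Release, rise, return to the stack and check.

```bash
python3 -m jog '[[[0,0,0,0],[0,0,0,0],[0,0,0,0],[0,0,0,0],[0,0,0,0],[0,0,0,0]]]' -0.3
python3 -m jog '[[[0,0,0,0],[0,0,-10,0],[0,0,-20,0],[0,0,-30,0],[0,0,-30,0],[0,0,-25,0],[0,0,-10,0],[0,20,0,0],[0,30,0,0],[0,30,0,0],[0,30,0,0],[0,30,0,0],[0,20,0,0],[0,10,0,0],[0,0,0,0],[0,0,0,0]]]' -1
python3 - <<'E'
from h import *
go(.4845,-.1955,.0855+.048)
P=cloud(cams.snapshot("top"))
for n,z,c,R in((27,.062,(.647,.108),.0135),(38,.062,(.485,.018),.019)): print(n,circ(P,z-.006,z+.006,c,R*1.5))
P=cloud(cams.snapshot("side"))
for n,z,c,R in((38,.062,(.485,.018),.019),(50,.096,(.485,-.197),.025)): print(n,circ(P,z-.006,z+.006,c,R*1.5))
E
```

```text
clock: 24.1
tcp_pos: [0.485, 0.0185, 0.0999]
orientation: [-3.142, -0.002, -0.0]
contact_force: [0.3, 0.3, -0.9]
width: 0.65
clock: 26.1
tcp_pos: [0.4853, -0.1503, 0.2249]
orientation: [-3.141, -0.005, 0.0]
contact_force: [-0.1, 0.8, 1.0]
width: 1.003
t 26.1 tool shift mm [-0.9 45.2 91.4] yaw err 0.17 w 1.003 tcp [ 0.4853 -0.1503  0.2249] q [ 0.98  0.47 -0.9   1.96  0.46  0.93 -0.15]
27 [0.6469, 0.1076, 0.0137, 0.6465, 0.1073, 0.0616, 85.0]
38 [0.4854, 0.0182, 0.0188, 0.4852, 0.0181, 0.0616, 170.0]
38 [0.4852, 0.0195, 0.0198, 0.4843, 0.0183, 0.0611, 165.0]
50 [0.4851, -0.1946, 0.0258, 0.484, -0.1959, 0.0956, 398.0]
```

```bash
python3 -m jog '[[[-0.5,15,0,0],[-0.5,20,0,0],[0,10,0,0],[0,0,0,0],[0,0,20,0],[0,0,25,0],[0,0,20,0],[0,0,13,0],[0,0,8,0],[0,0,5,0],[0,0,2,0],[0,0,0,0],[0,0,0,0]]]'
python3 -m jog '[[[0,0,0,0],[0,0,0,0],[0,0,0,0],[0,0,0,0],[0,0,0,0],[0,0,0,0]]]' -0.3 30
python3 -m jog '[[[0,0,0,0],[0,0,0,0],[0,0,0,0],[0,0,0,0],[0,0,0,0],[0,0,0,0]]]' 0.3 60
python3 - <<'E'
from h import *
go(.6517,-.112,.2)
s=cams.snapshot("side");cv2.imwrite("pics/s3.png",cv2.resize(s["frame"][270:390,260:400],None,fx=5,fy=5,interpolation=2))
E
```

```text
clock: 27.82
tcp_pos: [0.4846, -0.1967, 0.1323]
orientation: [3.141, 0.002, 0.001]
contact_force: [0.6, -0.4, -1.1]
width: 0.998
clock: 28.58
tcp_pos: [0.4843, -0.1965, 0.1319]
orientation: [-3.142, -0.002, -0.0]
contact_force: [0.3, -0.1, -0.3]
width: 0.65
clock: 29.32
tcp_pos: [0.4848, -0.1965, 0.1322]
orientation: [3.141, 0.002, 0.002]
contact_force: [1.8, 0.0, 5.0]
width: 0.575
t 29.3 tool shift mm [167.1 -84.3 -67.6] yaw err 0.09 w 0.575 tcp [ 0.4848 -0.1965  0.1322] q [ 0.94  0.62 -0.77  1.98  0.62  0.78 -0.19]
```

View pics/s3.png

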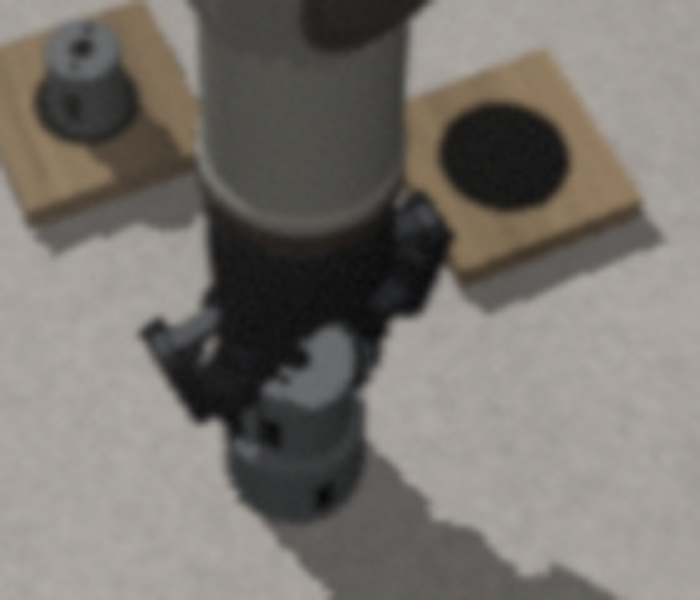

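The 50 mm saw is gripped (width 0.575 ≈ 49 mm), and the 38 stands upright in its recess at crop (85,80). Lift and carry.

```bash
python3 -m jog '[[[0,0,-3,0],[0,0,-7,0],[0,0,-15,0],[0,0,-20,0],[0,0,-10,0],[0,0,-5,0],[0,0,0,0],[8,-4,0,0],[16,-8,0,0],[28,-14,0,0],[32,-16,0,0],[32,-16,0,0],[27,-14,0,0],[16,-8,0,0],[8,-4,0,0],[0,0,0,0],[0,0,0,0]]]'
python3 - <<'E'
from h import *
go(.6517,-.112,.0842+.014+.001)
s=cams.snapshot("side");P=cloud(s)
for n,z,R in((64,.048,.032),): print(n,circ(P,z-.004,z+.006,(.485,-.197),R*1.5))
for d in silhouettes(s,"saw50_center")[:2]:
    p=P[d["pixels"]]; print(d["p"],len(p),np.nanpercentile(p,[2,50,98],axis=0).round(3).tolist())
E
```

```text
clock: 31.5
tcp_pos: [0.6506, -0.1128, 0.1915]
orientation: [3.141, 0.001, -0.002]
contact_force: [0.4, -0.4, -1.9]
width: 0.568
t 31.5 tool shift mm [ 1.2 -0.8 92.3] yaw err 0.05 w 0.568 tcp [ 0.6506 -0.1128  0.1915] q [ 0.66  0.74 -0.78  1.6   0.58  1.05 -0.29]
64 [0.4839, -0.1929, 0.0329, 0.484, -0.1944, 0.0477, 596.0]
0.8 397 [[0.627, -0.136, 0.107], [0.647, -0.127, 0.151], [0.673, -0.102, 0.158]]
```

```bash
python3 -m jog '[[[1,-0.5,12,0],[0,0,20,0],[0,0,22,0],[0,0,15,0],[0,0,9,0],[0,0,5,0],[0,0,3,0],[0,0,2,0],[0,0,2,0],[0,0,1,0],[0,0,1,0],[0,0,0.5,0],[0,0,0,0],[0,0,0,0]]]'
```

```text
clock: 33.35
tcp_pos: [0.6523, -0.1118, 0.0995]
orientation: [3.142, 0.002, 0.0]
contact_force: [0.4, 0.7, -1.8]
width: 0.573
```

```bash
python3 -m jog '[[[0,0,0.7,0],[0,0,0.3,0],[0,0,0,0],[0,0,0,0]]]'
python3 -m jog '[[[0,0,0,0],[0,0,0,0],[0,0,0,0],[0,0,0,0],[0,0,0,0],[0,0,0,0]]]' -0.6
python3 -m jog '[[[0,0,0,0],[0,0,-10,0],[0,0,-20,0],[0,0,-30,0],[0,0,-30,0],[0,0,-10,0],[-15,8,0,0],[-30,15,0,0],[-35,18,0,0],[-35,18,0,0],[-30,15,0,0],[-15,8,0,0],[-7,3,0,0],[0,0,0,0],[0,0,0,0]]]' -1
python3 - <<'E'
from h import *
go(.4845,-.1945,.084)
P=cloud(cams.snapshot("top"))
for n,z,c,R in((27,.062,(.647,.108),.0135),(38,.062,(.485,.018),.019),(50,.062,(.6517,-.112),.025)): print(n,circ(P,z-.006,z+.006,c,R*1.5))
P=cloud(cams.snapshot("side"))
for n,z,c,R in((50,.062,(.6517,-.112),.025),(64,.048,(.485,-.197),.032)): print(n,circ(P,z-.004,z+.004,c,R*1.5))
E
```

```text
clock: 33.85
tcp_pos: [0.6522, -0.1118, 0.0984]
orientation: [-3.142, -0.002, -0.0]
contact_force: [-0.6, 0.1, -1.9]
width: 0.573
clock: 34.6
tcp_pos: [0.6522, -0.1118, 0.0984]
orientation: [3.142, 0.002, 0.0]
contact_force: [-0.2, -0.2, 0.7]
width: 0.799
clock: 36.48
tcp_pos: [0.4864, -0.1962, 0.1986]
orientation: [-3.141, -0.004, -0.002]
contact_force: [0.4, -0.5, -0.0]
width: 1.001
t 36.5 tool shift mm [ -2.   -1.7 114.6] yaw err 0.16 w 1.001 tcp [ 0.4864 -0.1962  0.1986] q [ 1.02  0.53 -0.86  1.95  0.51  0.9  -0.1 ]
27 [0.6471, 0.1075, 0.0133, 0.6471, 0.1075, 0.061, 82.0]
38 [0.4853, 0.0181, 0.0188, 0.4852, 0.0181, 0.062, 169.0]
50 [0.6521, -0.1124, 0.0254, 0.6516, -0.1119, 0.0623, 284.0]
50 [0.6504, -0.1105, 0.0256, 0.6508, -0.1111, 0.0615, 267.0]
64 [0.4843, -0.1931, 0.0324, 0.4841, -0.1942, 0.0476, 582.0]
```

```bash
python3 -m jog '[[[-2,-1,0,0],[0,0,0,0],[0,0,20,0],[0,0,28,0],[0,0,25,0],[0,0,18,0],[0,0,12,0],[0,0,8,0],[0,0,4,0],[0,0,1,0],[0,0,0,0],[0,0,0,0]]]'
python3 -m jog '[[[0,0,0,0],[0,0,0,0],[0,0,0,0],[0,0,0,0],[0,0,0,0],[0,0,0,0]]]' -0.6 30
python3 -m jog '[[[0,0,0,0],[0,0,0,0],[0,0,0,0],[0,0,0,0],[0,0,0,0],[0,0,0,0]]]' 0 80
python3 - <<'E'
from h import *
go(.4831,.2096,.2)
s=cams.snapshot("side");cv2.imwrite("pics/s4.png",cv2.resize(s["frame"][270:390,260:400],None,fx=5,fy=5,interpolation=2))
E
```

```text
clock: 38.08
tcp_pos: [0.4836, -0.1962, 0.0828]
orientation: [3.141, 0.002, 0.001]
contact_force: [-0.2, -0.2, -0.0]
width: 1.002
clock: 38.83
tcp_pos: [0.4833, -0.196, 0.0824]
orientation: [-3.142, -0.002, -0.0]
contact_force: [-0.3, 0.9, 0.2]
width: 0.798
clock: 39.58
tcp_pos: [0.4839, -0.196, 0.0832]
orientation: [3.141, 0.003, 0.002]
contact_force: [-1.2, -0.5, 6.5]
width: 0.731
t 39.6 tool shift mm [  -0.  -405.5 -117.1] yaw err 0.09 w 0.731 tcp [ 0.4839 -0.196   0.0832] q [ 0.89  0.7  -0.7   2.    0.7   0.7  -0.25]
```

View pics/s4.png

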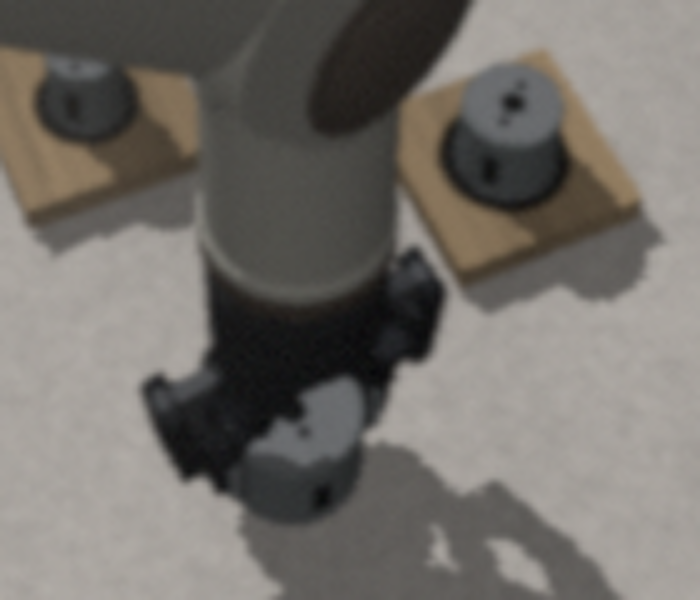

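The 64 mm saw is gripped (0.73 ≈ 62 mm) and the 50 is upright in its recess at crop (510,140). I lift high enough to pass over the 38.

```bash
python3 -m jog '[[[0,0,-3,0],[0,0,-7,0],[0,0,-15,0],[0,0,-25,0],[0,0,-30,0],[0,0,-25,0],[0,0,-10,0],[0,0,-5,0],[0,0,0,0]]]'
python3 -m jog '[[[0,-8,0,0],[0,-16,0,0],[0,-28,0,0],[0,-38,0,0],[0,-45,0,0],[0,-45,0,0],[0,-45,0,0],[0,-45,0,0],[0,-45,0,0],[0,-38,0,0],[0,-28,0,0],[0,-16,0,0],[0,-8,0,0],[0,0,0,0],[0,0,0,0]]]'
python3 - <<'E'
from h import *
go(.4831,.2096,.0828+.014+.001)
s=cams.snapshot("side");P=cloud(s)
for d in silhouettes(s,"saw64_center")[:2]:
    p=P[d["pixels"]]; print(d["p"],len(p),np.nanpercentile(p,[2,50,98],axis=0).round(3).tolist())
E
```

```text
clock: 40.75
tcp_pos: [0.483, -0.1961, 0.2021]
orientation: [-3.141, -0.002, 0.001]
contact_force: [-0.1, 0.4, -2.8]
width: 0.725
clock: 42.62
tcp_pos: [0.4829, 0.2076, 0.2022]
orientation: [3.141, -0.0, -0.001]
contact_force: [0.3, -0.1, -3.3]
width: 0.73
t 42.6 tool shift mm [  0.2  -2.1 104.4] yaw err -0.01 w 0.73 tcp [0.4829 0.2076 0.2022] q [ 0.25  0.54 -0.89  1.94  0.53  0.92 -0.91]
0.59 629 [[0.452, 0.177, 0.118], [0.48, 0.192, 0.163], [0.511, 0.235, 0.17]]
```

```bash
python3 -m jog '[[[0,-1,12,0],[0,0,20,0],[0,0,24,0],[0,0,18,0],[0,0,12,0],[0,0,7,0],[0,0,4,0],[0,0,3,0],[0,0,2,0],[0,0,1,0],[0,0,1,0],[0,0,0,0],[0,0,0,0]]]'
```

```text
clock: 44.35
tcp_pos: [0.4828, 0.21, 0.0985]
orientation: [-3.142, -0.002, -0.0]
contact_force: [-0.6, -0.5, -2.3]
width: 0.73
```

```bash
python3 -m jog '[[[0,0,0.7,0],[0,0,0.5,0],[0,0,0.5,0],[0,0,0,0],[0,0,0,0]]]'
```

```text
clock: 44.98
tcp_pos: [0.4828, 0.21, 0.0972]
orientation: [3.141, 0.002, 0.001]
contact_force: [-2.8, -1.7, 5.3]
width: 0.734
```

Contact with the floor (+5 N). Release and rise.

```bash
python3 -m jog '[[[0,0,0,0],[0,0,0,0],[0,0,0,0],[0,0,0,0],[0,0,0,0],[0,0,0,0],[0,0,0,0],[0,0,0,0]]]' -1
python3 -m jog '[[[0,0,-5,0],[0,0,-10,0],[0,0,-20,0],[0,0,-30,0],[0,0,-40,0],[0,0,-40,0],[0,0,-20,0],[0,40,0,0],[0,50,0,0],[0,50,0,0],[0,50,0,0],[0,40,0,0],[0,20,0,0],[0,0,0,0],[0,0,0,0]]]'
python3 - <<'E'
from h import *
s=cams.snapshot("top");P=cloud(s)
for n,z,c,R in((27,.062,(.647,.108),.0135),(38,.062,(.485,.018),.019),(50,.062,(.6517,-.112),.025),(64,.062,(.4831,.2096),.032)): print(n,circ(P,z-.006,z+.006,c,R*1.5))
s=cams.snapshot("side");P=cloud(s);cv2.imwrite("pics/s5.png",cv2.resize(s["frame"][180:380,200:440],None,fx=3,fy=3))
for n,z,c,R in((27,.062,(.647,.108),.0135),(38,.062,(.485,.018),.019),(50,.062,(.6517,-.112),.025),(64,.062,(.4831,.2096),.032)): print(n,circ(P,z-.004,z+.004,c,R*1.5))
for q in("battery","timber"): print(q,[np.round(d["point"],3) for d in look_for(s,q)[:1]])
E
```

```text
clock: 45.98
tcp_pos: [0.4828, 0.21, 0.0967]
orientation: [3.142, 0.002, 0.0]
contact_force: [-1.0, -0.3, -0.5]
width: 1.002
clock: 47.85
tcp_pos: [0.4829, -0.0388, 0.2619]
orientation: [-3.141, -0.004, -0.0]
contact_force: [-0.1, 0.6, 0.2]
width: 1.001
27 [0.6475, 0.107, 0.0139, 0.6468, 0.1073, 0.0619, 85.0]
38 [0.4849, 0.0193, 0.0187, 0.4831, 0.025, 0.0618, 89.0]
50 [0.6523, -0.1117, 0.0253, 0.6514, -0.112, 0.0618, 290.0]
64 [0.4828, 0.2102, 0.0321, 0.4827, 0.2098, 0.0617, 481.0]
27 [0.6475, 0.1078, 0.0133, 0.6502, 0.1068, 0.0613, 36.0]
38 [0.486, 0.0184, 0.0202, 0.4847, 0.0189, 0.0614, 150.0]
50 [0.6514, -0.1102, 0.026, 0.6507, -0.1106, 0.0613, 280.0]
64 [0.483, 0.212, 0.0341, 0.4815, 0.211, 0.0615, 326.0]
battery [array([0.475, 0.002, 0.021])]
timber [array([ 0.705, -0.381,  0.09 ])]
```

View pics/s5.png

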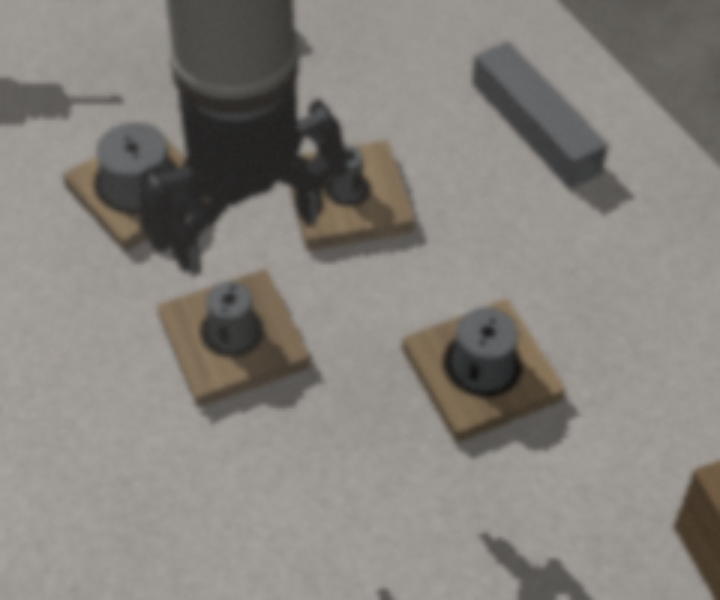

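All four saws stand upright, centred in their recesses (crop: 64 (132,165), 27 (350,185), 38 (230,315), 50 (485,350)), and the robot is clear. The battery report is a false hit: the arm hides the pack in that view. The arm never went near it.

```bash
python3 -c "
from h import *
s=cams.snapshot('top');print([np.round(d['point'],3) for d in look_for(s,'battery')[:1]])
print(bot.hand_in())"
```

```text
[array([0.657, 0.39 , 0.059])]
the job is handed in; nothing more can be done
None
```

I took the stack apart from the top (27, 38, 50, then 64 mm) and set each saw teeth down in its own holder. I released and checked each one before taking the next. The job was handed in at about 48 s on the robot's clock, and the hand-in gives no verdict.

- **Saws:** In the last depth check, all four saw tops were at 61–62 mm, where 62 mm means flat on the recess floor. All four axes were within about 1–2.5 mm of the recess centres, against a limit of 10.5 mm. The picture showed all four upright.
- **Robot:** The gripper was open and clear of everything, with no force above sensor noise.
- **Battery and timber:** Both were found within about 3 mm of where they started, which is within the detector's error.
- **Disagreements:** The top and side cameras differed by about 2 mm, which fits their calibration. The side-view search for the battery gave one false hit on the 38 mm holder because the arm hid the pack. The top camera found the pack in its original place.

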